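# Find the sound spring foot for the brooder by feel

### The arm

A 6-joint arm with a two-finger parallel gripper is mounted at the origin on a cart in front of the work surface, level with it; the furniture and walls round the work are solid. World frame = base frame: x ahead of the robot, y to its left, z up, the work surface at z = 0. Lengths are in m, angles in rad, forces in N, time in s.
With the tool pointing down it reaches from about 0.35 to 0.95 m from the base axis. Payload 17.4 kg.
Tool frame: the origin (TCP) lies between the finger pads; the fingertips stand 19 mm ahead of it and the grasp point (between the pads) is the TCP; z points along the fingers, y is the line along which they close (so a half turn about z gives the same grasp; the last joint's range is limited). The gripper opens to 93 mm and grips with 3 to 60 N. Pads are 15 mm wide; open, the fingers measure 128 mm over their backs; the gripper's body (75 mm by 188 mm) begins 65 mm behind the grasp point.
Start: joints at [1.126, 0.116, 1.442, -0, 1.584, -0.038], TCP at [0.267, 0.62, 0.238] pointing down, gripper open.
Joint ranges: [-2.83, 2.83], [-0.83, 2.19], [0.07, 2.5], [-1.14, 4.28], [0.01, 3], [-2.97, 2.97]. Speed limits (rad/s): [1.89, 1.89, 2.22, 3.14, 3.14, 3.14].

### API

Orientations are given as [roll, pitch, yaw] about the fixed x, y, z axes, in that order (R = Rz(yaw) Ry(pitch) Rx(roll)).
In Python, from bench import * gives the robot as it stands.
- The arm moves only by the tool move_arm, never from a script. Its argument "series" is a list of rows, each a list of 7 numbers: the turn, a rotation vector about the tool's x, y, z scaled (see below), then the shift along the tool's x, y, z scaled (see below), then the finger opening in mm, from 0 to 93. A call has 1 to 12 rows; each row is the pose to reach, as a shift and turn from the pose commanded when the call began, along the tool's axes at that moment, turning the shorter way round; what a row does not reach only later rows make up. The controller multiplies each number of a shift by 0.2 m and each number of a turn by 180 degrees. A row lasts 1/8 s, in which the tool goes at most 62.5 mm and 10.7 degrees, less where a joint would pass 70% of its speed; a pose out of reach is approached as far as the arm can. A call with a number of a shift or a turn outside -1 to 1 is refused whole. A call with a gripper value outside its range is refused whole. The fingers move at their own pace and stop on an object; the grip force is fixed at half the most. Time passes only in rows, so rows that repeat a pose let the fingers close. It gives the time, the measured TCP pose, the force, the opening and the grip force at its end, in the units of the state.
- get_obs(): the state, without advancing time (a new reading comes with each control period).
- camera(name): name is "scene" or "top" or "wrist"; returns a dict with "color" (384x512x3 uint8, blue, green, red), "fov_y" (degrees; the focal length in pixels is half the picture's height over the tangent of half this angle, whatever the lens; pixels are square), "cx", "cy" (the principal point, pixels), "R" (3x3) and "t" (3): a world point X has camera coordinates R X + t. Camera axes: x right, y down, z forward; pixel columns grow to the right and rows downward; lengths in m; the calibration is good to about 2 mm. A picture is of the moment at which its call begins. There is no depth.
- sign_off(): hands the job in; it is judged then, once.
Trained networks look in a picture, given as the dict that the camera call returned (one of the last four; its "shot" number tells which), for a name from the list of things; names that differ only in an ending like _2 or _b are one class to them, and where a whole thing is asked for, a point or a joint stands for the part that bears it (a point fixed in the world has none). Each returns a list of dicts, best first, with "p" (0 to 1); they miss things now and then, are a little off and sometimes report something else, mostly with a low value. They report only what shows in the picture. A call takes as long as a camera call. They do not tell look-alikes from the thing itself.
- trace(label, picture): "pixels" (384x512 bool, what is visible of it) and "box" ([left, top, right, bottom] in pixels, round what is visible of it).
- landmark_of(label, picture): "pixel" ([column, row] in pixels: a listed point, or the origin of a listed thing).
The state is a dict: "time_s": time; "qpos": joint angles; "qvel": joint speeds; "joint_efforts": joint torques, N m; "ee_pos": TCP position; "ee_rot": TCP orientation; "contact_force": force on the tool from outside, world axes, zero at the start; "wrist_torque": the same for the moment, N m; "gripper_width": finger opening in m; "finger_force": force on a finger pad.
Only numpy, scipy, OpenCV 4.12 (cv2) and the standard library are available. Lean on these libraries where they do the work, as an engineer would, in place of code of your own. Each camera call takes 0.05 s, during which the arm holds its last target. There are 200 camera calls.

### The job

Working from the left seat of the rack to the right, press the cap of each spring foot gently straight down half its stroke (6 mm), hold it a moment to feel how hard it pushes back, and let it up; never ram a cap to its stop. One foot is limp, one overstiff and one sound, in between: set the sound one upright in the middle of the round dish without dropping it, and press its cap there once more in the same way to make sure. Leave the other two feet in their seats and the other things where they are.

Things in the scene. Friction and masses are not known exactly. Their poses are not given: they have to be found in the camera images.
- foot_a: one of three identical-looking brooder spring feet, upright in the rack; origin: centre of underside, z up. Grey, with a flange 44 mm across, 5 high, then barrel 34 mm across up to 40 mm (grip it 25 to 35 mm up); black flat cap 30 mm across, top at 62 mm when up. About 125 g. One foot is limp, one sound, one overstiff: which is which can only be felt
- foot_b: one of three identical-looking brooder spring feet, upright in the rack; origin: centre of underside, z up. Grey, with a flange 44 mm across, 5 high, then barrel 34 mm across up to 40 mm (grip it 25 to 35 mm up); black flat cap 30 mm across, top at 62 mm when up. About 125 g. One foot is limp, one sound, one overstiff: which is which can only be felt
- foot_c: one of three identical-looking brooder spring feet, upright in the rack; origin: centre of underside, z up. Grey, with a flange 44 mm across, 5 high, then barrel 34 mm across up to 40 mm (grip it 25 to 35 mm up); black flat cap 30 mm across, top at 62 mm when up. About 125 g. One foot is limp, one sound, one overstiff: which is which can only be felt
- foot_a_cap (a joint): how far the cap of foot_a is pressed straight down, m: 0 up, 0.012 at its hard stop; springs back. Preloaded, so it moves only once the preload is overcome, then force rises evenly. Preload and force at 6 mm: limp foot 1.5 and 3.3 N, sound foot 3 and 7.5 N, overstiff foot 6.5 and 15.5 N
- foot_b_cap (a joint): how far the cap of foot_b is pressed straight down, m: 0 up, 0.012 at its hard stop; springs back. Preloaded, so it moves only once the preload is overcome, then force rises evenly. Preload and force at 6 mm: limp foot 1.5 and 3.3 N, sound foot 3 and 7.5 N, overstiff foot 6.5 and 15.5 N
- foot_c_cap (a joint): how far the cap of foot_c is pressed straight down, m: 0 up, 0.012 at its hard stop; springs back. Preloaded, so it moves only once the preload is overcome, then force rises evenly. Preload and force at 6 mm: limp foot 1.5 and 3.3 N, sound foot 3 and 7.5 N, overstiff foot 6.5 and 15.5 N
- rack: fixed flat grey plate, 60 x 250 x 14 mm, origin under its centre; three round seats of 47 mm width and 6 mm depth in a row along its y axis, 85 mm apart; its y axis points to the robot's left
- seat_left (a point): centre of the floor of the rack's left (+y of the rack) seat, 8 mm above the table; a foot's origin rests here
- seat_mid (a point): centre of the floor of the rack's middle seat, 8 mm above the table; a foot's origin rests here
- seat_right (a point): centre of the floor of the rack's right (-y of the rack) seat, 8 mm above the table; a foot's origin rests here
- dish: fixed round steel dish, 120 mm across at the rim, 12 mm high, flat floor 4 mm above the table and about 104 mm across; origin under its centre. The sound foot goes here
- tray: fixed square steel tray, 116 x 116 mm, 12 mm high, walls and floor 3 mm (floor 3 mm above the table); origin under its centre. It stays empty
- brooder_corner (a point): near-left corner, on the table, of the brooder: a solid box 0.5 m tall that never moves, behind the rack and to the right of dish and tray; its closed door faces the robot in a line from here to brooder_corner_right. Hand and arm must keep clear of it: go round this corner on the robot's side
- brooder_corner_right (a point): near-right corner of the brooder on the table, at the other end of its closed door
- food_cup: small clear cup of yellow mash, 42 mm wide, 38 high, origin under its centre; a bystander
- syringe_c: feeding syringe lying on the table, 103 x 26 x 16 mm, origin under its centre; a bystander
- nail_brush: purple nail brush, 30 x 86 x 55 mm, bristles down, origin under its centre; a bystander
- pen: black pen, 140 mm long, origin under its centre; a bystander
- thermo_meter: small white electronic thermometer box, 78 x 52 x 17 mm, origin under its centre; a bystander
Mind the look-alikes: they are no part of the job. Leave any red look-alike of the foot_c alone.

How it is judged:
By the outcome, as a careful person would: the job done as asked, in the order asked, and still so for the second after the job is handed in, with the robot touching nothing.
It also fails if it takes over 72 s, if anything falls off the work surface, if the arm or the gripper's body presses on something with over 40 N, if the wrist force passes 120 N, or if a joint passes its speed limit or range.

## Working session

There is one attempt and no reset: what is moved stays moved. The work goes in short steps, Python scripts to look and compute and a tool call to move; the robot and the scene stay as the last step left them, time stands still between calls to the robot, and variables do not carry over. Pictures are saved under pics/ and viewed, at most 10 in all, crops included, and the job is handed in when it is done.

Besides the shell and the picture viewer there is one more tool, called by a JSON object that holds its "fn" and its "kwargs". move_arm: Moves the arm, as the interface text tells. Its arguments: {"type":"object","properties":{"series":{"type":"array","items":{"type":"array","items":{"type":"number"}}}},"required":["series"]}

```bash
mkdir -p pics
cat > h.py <<'E'
from bench import *
import numpy as np, cv2
def ray(c,px,z):
    f=c["color"].shape[0]/2/np.tan(np.radians(c["fov_y"])/2)
    R=np.array(c["R"]);t=np.array(c["t"])
    d=R.T@np.array([(px[0]-c["cx"])/f,(px[1]-c["cy"])/f,1]);o=-R.T@t
    return o+d*(z-o[2])/d[2]
E
python3 - <<'E'
from h import *
np.set_printoptions(precision=4,suppress=True)
o=get_obs();print(o)
cs={n:camera(n) for n in("scene","top")}
cv2.imwrite("pics/a.png",cs["scene"]["color"]);cv2.imwrite("pics/b.png",cs["top"]["color"])
for n,c in cs.items():
    print(n,-np.array(c["R"]).T@np.array(c["t"]))
    for l,z in [("foot_a",.008),("seat_left",.008),("seat_mid",.008),("seat_right",.008),("rack",0),("dish",0),("tray",0),("brooder_corner",0),("brooder_corner_right",0),("food_cup",0),("syringe_c",0),("nail_brush",0),("pen",0),("thermo_meter",0)]:
        for d in landmark_of(l,c)[:4]:
            if d["p"]>.2: print(n,l,round(d["p"],2),np.round(d["pixel"]),ray(c,d["pixel"],z)[:2])
E
```

```text
{'time_s': 0.0, 'qpos': array([ 1.1262,  0.1165,  1.4423, -0.    ,  1.584 , -0.0378]), 'qvel': array([ 0.0013, -0.0015, -0.0018, -0.001 , -0.0002,  0.0015]), 'joint_efforts': array([ -0.0019, -72.13  , -62.2595,   0.0779,   0.0241,  -0.0001]), 'ee_pos': array([0.267 , 0.6197, 0.2369]), 'ee_rot': array([-3.1404, -0.    ,  2.7348]), 'contact_force': array([-0.085 , -0.7916, -0.5153]), 'wrist_torque': array([-0.0342,  0.0058,  0.0106]), 'finger_force': 0.0, 'gripper_width': 0.09289880510165231}
scene [-0.9514  0.6696  0.8714]
scene foot_a 0.56 [302. 192.] [ 0.5642 -0.0843]
scene foot_a 0.53 [276. 205.] [0.5005 0.0512]
scene foot_a 0.53 [291. 198.] [ 0.5326 -0.0251]
scene foot_a 0.49 [327. 191.] [ 0.5356 -0.1769]
scene seat_left 0.7 [274. 211.] [0.4579 0.0752]
scene seat_mid 0.73 [292. 203.] [ 0.4893 -0.0112]
scene seat_mid 0.53 [275. 210.] [0.4618 0.0689]
scene seat_right 0.98 [305. 194.] [ 0.545  -0.0888]
scene rack 0.56 [291. 208.] [0.473  0.0016]
scene dish 0.95 [206. 229.] [0.4318 0.331 ]
scene dish 0.28 [234. 205.] [0.562  0.1902]
scene tray 0.7 [192. 212.] [0.563  0.3489]
scene br
[... 625 characters left out ...]
_left 0.49 [125. 249.] [0.3866 0.5276]
top seat_mid 0.73 [298. 206.] [ 0.5061 -0.0071]
top seat_mid 0.6 [322. 190.] [ 0.5538 -0.083 ]
top seat_right 0.89 [320. 193.] [ 0.5465 -0.0756]
top rack 0.92 [296. 202.] [ 0.5196 -0.0019]
top dish 0.7 [186. 231.] [0.4381 0.3392]
top dish 0.28 [300. 204.] [ 0.5141 -0.0119]
top tray 0.66 [184. 186.] [0.5795 0.3474]
top brooder_corner 0.88 [232. 186.] [0.5736 0.1954]
top brooder_corner_right 0.89 [394. 137.] [ 0.7187 -0.3151]
top food_cup 0.72 [221. 204.] [0.5201 0.2308]
top syringe_c 0.68 [378. 183.] [ 0.5738 -0.2568]
top nail_brush 0.78 [183. 148.] [0.6994 0.3492]
top pen 0.72 [124. 248.] [0.3902 0.5333]
top thermo_meter 0.86 [127. 201.] [0.5362 0.5253]
```

View pics/a.png

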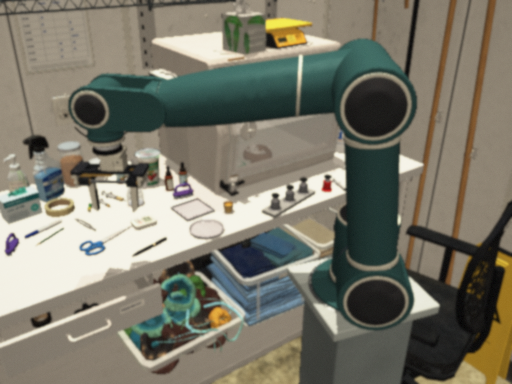

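View pics/b.png

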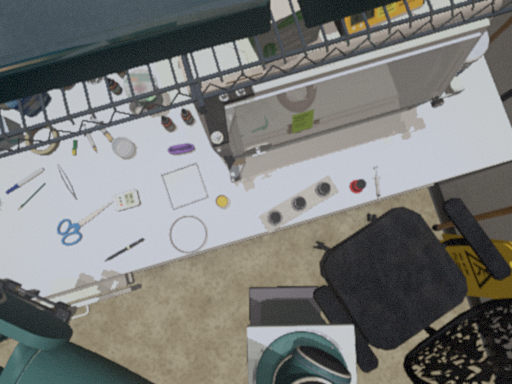

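The scene view shows the rack with three feet at about (275–305, 185–210) and the red look-alike at (327,184). The top view shows the rack at (270–338, 183–217), the dish at (188,234), the tray at (185,186), the cup at (222,202) and the brooder behind the rack. The networks agree with this. Next I move over the rack.

{"fn": "move_arm", "kwargs": {"series": [[0, 0, 0, -0.72, -0.82, 0, 40], [0, 0, 0, -0.72, -0.82, 0, 0], [0, 0, 0, -0.72, -0.82, 0, 0], [0, 0, 0, -0.72, -0.82, 0, 0]]}}

```text
time_s: 2.0
ee_pos: [0.335, 0.41, 0.238]
ee_rot: [3.141, 0.0, 2.733]
contact_force: [-0.8, -0.0, 0.4]
gripper_width: 0.0579
finger_force: 0.0
```

{"fn": "move_arm", "kwargs": {"series": [[0, 0, 0, -0.72, -0.82, 0, 0], [0, 0, 0, -0.72, -0.82, 0, 0], [0, 0, 0, -0.72, -0.82, 0, 0], [0, 0, 0, -0.72, -0.82, 0, 0]]}}

```text
time_s: 2.5
ee_pos: [0.4022, 0.2023, 0.238]
ee_rot: [3.141, 0.001, 2.733]
contact_force: [-0.1, 0.3, 0.6]
gripper_width: 0.0178
finger_force: 0.0
```

{"fn": "move_arm", "kwargs": {"series": [[0, 0, -0.22, -0.72, -0.82, 0, 0], [0, 0, -0.22, -0.72, -0.82, 0, 0], [0, 0, -0.22, -0.72, -0.82, 0, 0], [0, 0, -0.22, -0.72, -0.82, 0, 0], [0, 0, -0.22, -0.72, -0.82, 0, 0]]}}

```text
time_s: 3.12
ee_pos: [0.4696, -0.0055, 0.2376]
ee_rot: [-3.141, -0.0, -2.857]
contact_force: [-0.5, 0.2, 0.2]
gripper_width: 0.0005
finger_force: 0.0
```

Run:
```python
from h import *
np.set_printoptions(precision=4,suppress=True)
o=get_obs();print(o["time_s"],o["ee_pos"],o["ee_rot"],o["contact_force"])
c=camera("wrist");print(-np.array(c["R"]).T@np.array(c["t"]))
cv2.imwrite("pics/c.png",c["color"])
for d in trace("foot_a",c)[:6]: print("tr",d["p"],d["box"])
for l,z in [("foot_a",.008),("seat_left",.008),("seat_mid",.008),("seat_right",.008),("rack",0),("brooder_corner",0)]:
    for d in landmark_of(l,c)[:4]:
        if d["p"]>.2: print(l,round(d["p"],2),np.round(d["pixel"]),ray(c,d["pixel"],z)[:2])
# dark caps
g=c["color"].max(2);m=(g<70).astype("uint8")
n,_,s,ce=cv2.connectedComponentsWithStats(m)
for i in range(1,n):
    if s[i,4]>150: print("dark",s[i],ce[i],ray(c,ce[i],.07)[:2])
```

```text
3.125 [ 0.4696 -0.0055  0.2376] [-3.1413 -0.0002 -2.8568] [-0.53    0.1706  0.2267]
[ 0.3919 -0.0271  0.3843]
tr 0.8 [228.1, 184.6, 258.1, 222.2]
tr 0.64 [166.0, 195.4, 201.7, 236.4]
tr 0.6 [84.8, 178.1, 132.8, 217.8]
tr 0.59 [285.6, 171.4, 321.7, 207.1]
foot_a 0.96 [121. 197.] [ 0.5619 -0.181 ]
foot_a 0.95 [185. 206.] [ 0.5487 -0.0861]
foot_a 0.84 [242. 200.] [ 0.5159 -0.0051]
seat_left 0.66 [471. 205.] [0.426  0.3279]
seat_left 0.65 [296. 187.] [0.4735 0.065 ]
seat_mid 0.78 [245. 197.] [ 0.5095 -0.0022]
seat_right 0.9 [188. 212.] [ 0.5574 -0.0796]
rack 0.95 [242. 199.] [ 0.5174 -0.0051]
brooder_corner 0.94 [350. 265.] [0.5775 0.1976]
dark [  0   0  20  26 184] [11.4293 11.837 ] [ 0.3663 -0.2918]
dark [    0     0   353   131 25929] [152.9191  47.1245] [ 0.3575 -0.1465]
dark [  0  77  10  30 200] [ 3.625 94.665] [ 0.4513 -0.298 ]
dark [  0 135  54  13 240] [ 25.0917 140.1875] [ 0.4961 -0.2729]
dark [288 177  22  19 177] [295.9548 183.5085] [0.4563 0.0487]
dark [293 187  24  23 409] [305.1516 198.5795] [0.4714 0.0661]
dark [230 190  23  15 166] [242.1205 195.259 ] [ 0.4895 -0.0106]
dark [ 86 198  24  22 392] [ 97.9643 208.5204] [ 0.5578 -0.1808]
dark [172 202  26  21 213] [187.5822 209.2254] [ 0.5268 -0.0718]
dark [229 202  23  22 385] [240.2    212.3481] [ 0.512  -0.0068]
dark [166 216  23  21 375] [177.1893 225.96  ] [ 0.5531 -0.0798]
dark [    0   227   512   157 37748] [258.5737 322.5951] [0.6702 0.0654]
```

View pics/c.png

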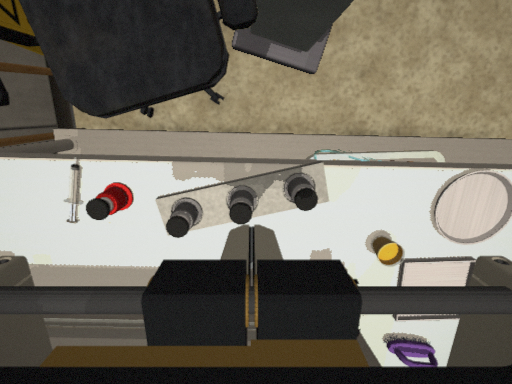

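The wrist view shows the three black cap tops at (305,199), (240,212) and (177,226), with the red look-alike at (98,208), the dish at (475,206) and the cup at (385,248). I go over the left cap first.

{"fn": "move_arm", "kwargs": {"series": [[0, 0, 0, -0.104, 0.348, 0.2, 0], [0, 0, 0, -0.104, 0.348, 0.5, 0], [0, 0, 0, -0.104, 0.348, 0.68, 0], [0, 0, 0, -0.104, 0.348, 0.69, 0], [0, 0, 0, -0.104, 0.348, 0.69, 0]]}}

```text
time_s: 4.15
ee_pos: [0.4703, 0.0699, 0.1016]
ee_rot: [-3.141, 0.002, -2.857]
contact_force: [1.0, 0.0, 0.5]
gripper_width: 0.0004
finger_force: 0.0
```

Run:
```python
from h import *
np.set_printoptions(precision=4,suppress=True)
o=get_obs();print(o["time_s"],o["ee_pos"],o["ee_rot"],o["contact_force"])
c=camera("wrist");s=camera("scene")
a=c["color"][140:300,180:380];b=s["color"][170:230,240:340]
a=cv2.resize(a,None,fx=2.5,fy=2.5,interpolation=2);b=cv2.resize(b,None,fx=4,fy=4,interpolation=2)
im=np.zeros((650,500,3),"uint8");im[:400]=a;im[400:640,:400]=b
cv2.imwrite("pics/d.png",im[:600])
```

```text
4.15 [0.4703 0.0699 0.1016] [-3.1412  0.0016 -2.8572] [1.019  0.0133 0.5018]
```

View pics/d.png

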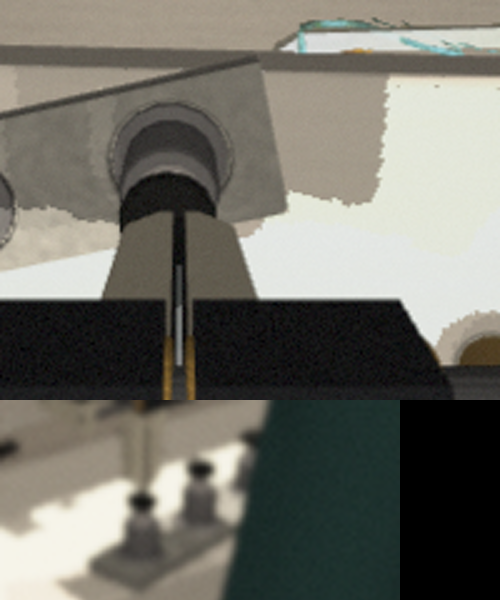

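The fingers sit over the left cap, about 3 mm to the left (+y) and 1–2 mm too far out. I correct this and come down to just above the cap.

{"fn": "move_arm", "kwargs": {"series": [[0, 0, 0, 0.007, -0.01, 0.02, 0], [0, 0, 0, 0.007, -0.01, 0.04, 0], [0, 0, 0, 0.007, -0.01, 0.04, 0], [0, 0, 0, 0.007, -0.01, 0.04, 0]]}}

```text
time_s: 4.75
ee_pos: [0.4688, 0.0674, 0.0917]
ee_rot: [3.142, -0.0, -2.857]
contact_force: [0.2, -1.2, 0.4]
gripper_width: 0.0007
finger_force: 0.0
```

{"fn": "move_arm", "kwargs": {"series": [[0, 0, 0, 0, 0, 0.012, 0], [0, 0, 0, 0, 0, 0.02, 0], [0, 0, 0, 0, 0, 0.028, 0], [0, 0, 0, 0, 0, 0.028, 0], [0, 0, 0, 0, 0, 0.028, 0]]}}

```text
time_s: 5.38
ee_pos: [0.4691, 0.0675, 0.0869]
ee_rot: [-3.141, 0.001, -2.857]
contact_force: [-2.2, -0.9, 10.0]
gripper_width: 0.0003
finger_force: 4.9
```

{"fn": "move_arm", "kwargs": {"series": [[0, 0, 0, 0, 0, 0.008, 0], [0, 0, 0, 0, 0, 0.015, 0], [0, 0, 0, 0, 0, 0.015, 0], [0, 0, 0, 0, 0, 0.015, 0], [0, 0, 0, 0, 0, 0.015, 0]]}}

```text
time_s: 6.0
ee_pos: [0.4693, 0.0675, 0.0842]
ee_rot: [-3.141, 0.001, -2.857]
contact_force: [-4.1, -0.5, 13.8]
gripper_width: 0.0008
finger_force: 6.9
```

Run:
```python
from h import *
np.set_printoptions(precision=4,suppress=True)
for i in range(6):
    o=get_obs();print(o["time_s"],o["ee_pos"],o["contact_force"]);camera("wrist")
```

```text
6.0 [0.4693 0.0675 0.0842] [-4.0955 -0.4539 13.7799]
6.05 [0.4693 0.0675 0.0843] [-4.9794 -1.1909 13.8277]
6.1 [0.4692 0.0675 0.0842] [-3.9353 -0.7459 14.354 ]
6.15 [0.4693 0.0675 0.0842] [-5.4884  0.009  13.9326]
6.2 [0.4693 0.0675 0.0842] [-4.5603 -0.3155 13.1596]
6.25 [0.4693 0.0675 0.0843] [-5.1179 -0.6398 13.7836]
```

{"fn": "move_arm", "kwargs": {"series": [[0, 0, 0, 0, 0, 0.006, 0], [0, 0, 0, 0, 0, 0.006, 0], [0, 0, 0, 0, 0, 0.006, 0], [0, 0, 0, 0, 0, 0.006, 0]]}}

```text
time_s: 6.8
ee_pos: [0.4693, 0.0675, 0.0832]
ee_rot: [-3.141, 0.001, -2.857]
contact_force: [-5.5, -0.4, 16.0]
gripper_width: 0.0005
finger_force: 7.7
```

{"fn": "move_arm", "kwargs": {"series": [[0, 0, 0, 0, 0, -0.02, 0], [0, 0, 0, 0, 0, -0.05, 0], [0, 0, 0, 0, 0, -0.11, 0], [0, 0, 0, -0.093, -0.411, -0.11, 0], [0, 0, 0, -0.093, -0.411, -0.11, 0], [0, 0, 0, -0.093, -0.411, -0.08, 0], [0, 0, 0, -0.093, -0.411, -0.06, 0], [0, 0, 0, -0.093, -0.411, -0.06, 0], [0, 0, 0, -0.093, -0.411, -0.06, 0]]}}

```text
time_s: 7.92
ee_pos: [0.5096, -0.0056, 0.094]
ee_rot: [3.142, 0.0, -2.856]
contact_force: [0.0, 1.0, 0.1]
gripper_width: 0.0004
finger_force: 0.0
```

Run:
```python
from h import *
np.set_printoptions(precision=4,suppress=True)
o=get_obs();print(o["time_s"],o["ee_pos"],o["ee_rot"],o["contact_force"])
c=camera("wrist")
cv2.imwrite("pics/e.png",cv2.resize(c["color"][140:300,180:380],None,fx=2.5,fy=2.5,interpolation=2))
```

```text
7.925 [ 0.5096 -0.0056  0.094 ] [ 3.1416  0.0002 -2.8564] [0.0437 0.9824 0.0751]
```

View pics/e.png

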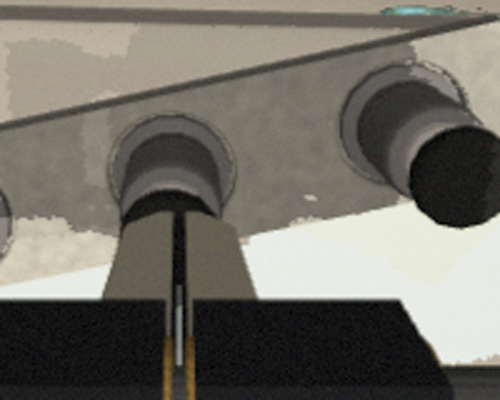

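The left foot pushed back with 16.0 N at 6 mm, so it is the overstiff one. The picture shows the fingers over the middle cap, about 2 mm to +y.

{"fn": "move_arm", "kwargs": {"series": [[0, 0, 0, 0, -0.01, 0.01, 0], [0, 0, 0, 0, -0.01, 0.022, 0], [0, 0, 0, 0, -0.01, 0.032, 0], [0, 0, 0, 0, -0.01, 0.04, 0], [0, 0, 0, 0, -0.01, 0.04, 0], [0, 0, 0, 0, -0.01, 0.04, 0]]}}

```text
time_s: 8.72
ee_pos: [0.5104, -0.0082, 0.0861]
ee_rot: [-3.141, 0.0, -2.857]
contact_force: [-0.7, 0.0, 5.5]
gripper_width: 0.0003
finger_force: 2.6
```

{"fn": "move_arm", "kwargs": {"series": [[0, 0, 0, 0, 0, 0.008, 0], [0, 0, 0, 0, 0, 0.016, 0], [0, 0, 0, 0, 0, 0.016, 0], [0, 0, 0, 0, 0, 0.016, 0], [0, 0, 0, 0, 0, 0.016, 0], [0, 0, 0, 0, 0, 0.016, 0]]}}

```text
time_s: 9.48
ee_pos: [0.5105, -0.0082, 0.0831]
ee_rot: [-3.141, 0.0, -2.857]
contact_force: [-3.2, -0.5, 7.0]
gripper_width: 0.0005
finger_force: 3.7
```

The middle foot gave about 7 N, so it is the sound one. On to the right foot.

{"fn": "move_arm", "kwargs": {"series": [[0, 0, 0, 0, 0, -0.02, 0], [0, 0, 0, 0, 0, -0.05, 0], [0, 0, 0, 0, 0, -0.11, 0], [0, 0, 0, -0.097, -0.412, -0.11, 0], [0, 0, 0, -0.097, -0.412, -0.11, 0], [0, 0, 0, -0.097, -0.412, -0.08, 0], [0, 0, 0, -0.097, -0.412, -0.055, 0], [0, 0, 0, -0.097, -0.412, -0.055, 0], [0, 0, 0, -0.097, -0.412, -0.055, 0]]}}

```text
time_s: 10.6
ee_pos: [0.5519, -0.0812, 0.0939]
ee_rot: [-3.142, 0.0, -2.856]
contact_force: [-0.5, -0.7, 0.1]
gripper_width: 0.0004
finger_force: 0.0
```

Run:
```python
from h import *
np.set_printoptions(precision=4,suppress=True)
o=get_obs();print(o["time_s"],o["ee_pos"],o["ee_rot"],o["contact_force"])
c=camera("wrist")
cv2.imwrite("pics/f.png",cv2.resize(c["color"][140:300,180:380],None,fx=2.5,fy=2.5,interpolation=2))
```

```text
10.6 [ 0.5519 -0.0812  0.0939] [-3.1415  0.0002 -2.8564] [-0.4947 -0.7305  0.1493]
```

View pics/f.png

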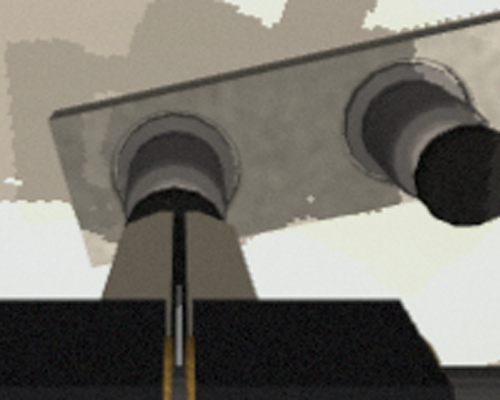

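The fingers are centred on the right cap, so I press it.

{"fn": "move_arm", "kwargs": {"series": [[0, 0, 0, 0, -0.005, 0.01, 0], [0, 0, 0, 0, -0.005, 0.022, 0], [0, 0, 0, 0, -0.005, 0.032, 0], [0, 0, 0, 0, -0.005, 0.04, 0], [0, 0, 0, 0, -0.005, 0.04, 0], [0, 0, 0, 0, -0.005, 0.04, 0]]}}

```text
time_s: 11.4
ee_pos: [0.5524, -0.0827, 0.0858]
ee_rot: [-3.141, 0.0, -2.857]
contact_force: [-0.7, 0.6, 2.1]
gripper_width: 0.0002
finger_force: 1.2
```

{"fn": "move_arm", "kwargs": {"series": [[0, 0, 0, 0, 0, 0.008, 0], [0, 0, 0, 0, 0, 0.015, 0], [0, 0, 0, 0, 0, 0.015, 0], [0, 0, 0, 0, 0, 0.015, 0], [0, 0, 0, 0, 0, 0.015, 0], [0, 0, 0, 0, 0, 0.015, 0]]}}

```text
time_s: 12.15
ee_pos: [0.5523, -0.0828, 0.0827]
ee_rot: [-3.142, 0.0, -2.857]
contact_force: [-0.2, -0.3, 3.2]
gripper_width: 0.0003
finger_force: 1.7
```

The right foot gave 3.2 N, so it is limp and the middle foot is confirmed sound. I lift, open and go over the middle foot.

{"fn": "move_arm", "kwargs": {"series": [[0, 0, 0, 0, 0, -0.02, 0], [0, 0, 0, 0, 0, -0.1, 0], [0, 0, 0, 0, 0, -0.3, 0], [0, 0, 0, 0.096, 0.412, -0.3, 30], [0, 0, 0, 0.096, 0.412, -0.3, 58], [0, 0, 0, 0.096, 0.412, -0.3, 58], [0, 0, 0, 0.096, 0.412, -0.3, 58], [0, 0, 0, 0.096, 0.412, -0.3, 58]]}}

```text
time_s: 13.15
ee_pos: [0.5111, -0.0098, 0.1425]
ee_rot: [-3.142, -0.0, -2.858]
contact_force: [-0.3, 0.3, -0.3]
gripper_width: 0.0459
finger_force: 0.0
```

Run:
```python
from h import *
np.set_printoptions(precision=4,suppress=True)
o=get_obs();print(o["time_s"],o["ee_pos"],o["ee_rot"],o["contact_force"],o["gripper_width"])
c=camera("wrist")
for l in ("dish",):
    for d in landmark_of(l,c)[:3]: print(d["p"],d["pixel"],ray(c,d["pixel"],0))
cv2.imwrite("pics/g.png",cv2.resize(c["color"][120:320,140:512],None,fx=2,fy=2,interpolation=2))
```

```text
13.15 [ 0.5111 -0.0098  0.1425] [-3.1416 -0.0004 -2.8581] [-0.3241  0.2581 -0.3366] 0.04587972410970422
```

View pics/g.png

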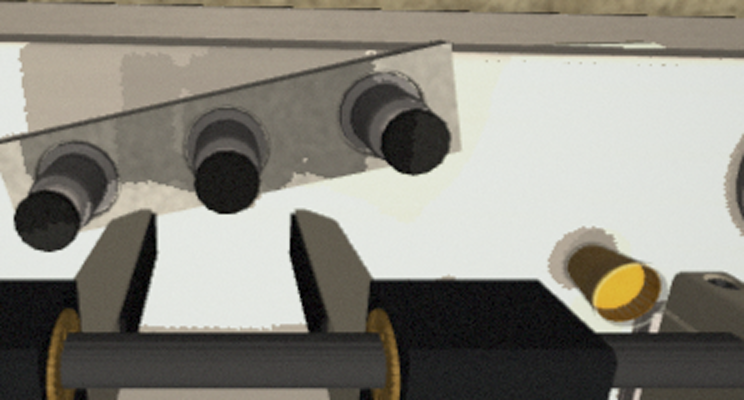

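The cap is centred between the fingers. I descend and close.

{"fn": "move_arm", "kwargs": {"series": [[0, 0, 0, 0, 0.003, 0.1, 58], [0, 0, 0, 0, 0.003, 0.2, 58], [0, 0, 0, 0, 0.003, 0.3, 58], [0, 0, 0, 0, 0.003, 0.4, 58], [0, 0, 0, 0, 0.003, 0.48, 58], [0, 0, 0, 0, 0.003, 0.51, 58], [0, 0, 0, 0, 0.003, 0.51, 58], [0, 0, 0, 0, 0.003, 0.51, 58]]}}

```text
time_s: 14.25
ee_pos: [0.511, -0.0085, 0.0413]
ee_rot: [-3.141, 0.001, -2.857]
contact_force: [0.0, -0.2, 0.7]
gripper_width: 0.0582
finger_force: 0.0
```

{"fn": "move_arm", "kwargs": {"series": [[0, 0, 0, 0, 0, 0, 45], [0, 0, 0, 0, 0, 0, 38], [0, 0, 0, 0, 0, 0, 30], [0, 0, 0, 0, 0, 0, 25], [0, 0, 0, 0, 0, 0, 20], [0, 0, 0, 0, 0, 0, 20]]}}

```text
time_s: 15.0
ee_pos: [0.5107, -0.0084, 0.0408]
ee_rot: [-3.142, 0.0, -2.857]
contact_force: [-1.3, 0.7, 4.0]
gripper_width: 0.0332
finger_force: 30.0
```

{"fn": "move_arm", "kwargs": {"series": [[0, 0, 0, 0, 0, -0.03, 20], [0, 0, 0, 0, 0, -0.1, 20], [0, 0, 0, 0, 0, -0.25, 20], [0, 0, 0, 0, 0, -0.4, 20], [0, 0, 0, 0, 0, -0.55, 20], [0, 0, 0, 0.03, 0.1, -0.6, 20], [0, 0, 0, 0.08, 0.3, -0.6, 20], [0, 0, 0, 0.1, 0.5, -0.6, 20], [0, 0, 0, 0.1, 0.7, -0.6, 20], [0, 0, 0, 0.1, 0.9, -0.6, 20], [0, 0, 0, 0.1, 1, -0.6, 20], [0, 0, 0, 0.1, 1, -0.6, 20]]}}

```text
time_s: 16.5
ee_pos: [0.4341, 0.1792, 0.1603]
ee_rot: [3.141, -0.001, -2.855]
contact_force: [0.9, -0.9, -2.3]
gripper_width: 0.0331
finger_force: 30.0
```

Run:
```python
from h import *
np.set_printoptions(precision=4,suppress=True)
o=get_obs();print(o["time_s"],o["ee_pos"],o["ee_rot"],o["contact_force"],o["gripper_width"],o["finger_force"])
for n in ("wrist","top"):
    c=camera(n)
    if n=="wrist": cv2.imwrite("pics/h.png",c["color"])
    for d in trace("dish",c)[:2]:
        m=np.array(d["pixels"]).astype("uint8")
        k=max(cv2.findContours(m,0,1)[0],key=cv2.contourArea)
        P=np.array([ray(c,p,.012)[:2] for p in k[:,0].astype(float)])
        print(n,d["p"],d["box"],cv2.minEnclosingCircle(P.astype("float32")),P.min(0),P.max(0))
```

```text
16.5 [0.4341 0.1792 0.1603] [ 3.1414 -0.0006 -2.8548] [ 0.8922 -0.932  -2.2681] 0.03308744673403475 29.999874704517424
wrist 0.57 [326.7, 166.5, 428.1, 256.0] ((0.42888686060905457, 0.3338419497013092), 0.06012218818068504) [0.3701 0.2743] [0.4883 0.3929]
```

View pics/h.png

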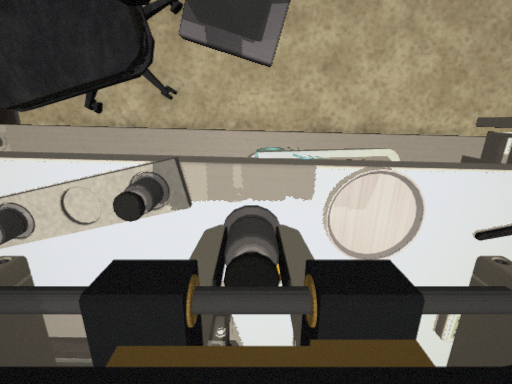

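The wrist view shows the foot held upright and the dish clear at (373,212). The fitted circle is centred at (0.429, 0.334) with radius 60 mm. The middle seat at (80,205) is empty.

{"fn": "move_arm", "kwargs": {"series": [[0, 0, 0, -0.05, 0.2, 0, 20], [0, 0, 0, -0.12, 0.45, 0, 20], [0, 0, 0, -0.193, 0.65, 0, 20], [0, 0, 0, -0.193, 0.75, 0.05, 20], [0, 0, 0, -0.193, 0.75, 0.2, 20], [0, 0, 0, -0.193, 0.75, 0.35, 20], [0, 0, 0, -0.193, 0.75, 0.47, 20], [0, 0, 0, -0.193, 0.75, 0.55, 20], [0, 0, 0, -0.193, 0.75, 0.58, 20], [0, 0, 0, -0.193, 0.75, 0.58, 20], [0, 0, 0, -0.193, 0.75, 0.58, 20]]}}

```text
time_s: 18.08
ee_pos: [0.4306, 0.3329, 0.0455]
ee_rot: [3.141, 0.001, -2.857]
contact_force: [0.3, 0.0, -1.5]
gripper_width: 0.0334
finger_force: 30.0
```

{"fn": "move_arm", "kwargs": {"series": [[0, 0, 0, 0.005, 0.005, 0.015, 20], [0, 0, 0, 0.005, 0.005, 0.028, 20], [0, 0, 0, 0.005, 0.005, 0.036, 20], [0, 0, 0, 0.005, 0.005, 0.041, 20], [0, 0, 0, 0.005, 0.005, 0.041, 20], [0, 0, 0, 0.005, 0.005, 0.041, 20]]}}

```text
time_s: 18.82
ee_pos: [0.4291, 0.3334, 0.0368]
ee_rot: [3.142, 0.0, -2.857]
contact_force: [-3.5, -2.1, 5.6]
gripper_width: 0.0329
finger_force: 30.0
```

It is resting on the dish floor, so I release and lift.

{"fn": "move_arm", "kwargs": {"series": [[0, 0, 0, 0, 0, 0, 36], [0, 0, 0, 0, 0, 0, 44], [0, 0, 0, 0, 0, 0, 58], [0, 0, 0, 0, 0, 0, 58], [0, 0, 0, 0, 0, 0, 58], [0, 0, 0, 0, 0, -0.1, 58], [0, 0, 0, 0, 0, -0.3, 58], [0, 0, 0, 0, 0, -0.45, 58], [0, 0, 0, 0, 0, -0.55, 30], [0, 0, 0, 0, 0, -0.55, 0], [0, 0, 0, 0, 0, -0.55, 0], [0, 0, 0, 0, 0, -0.55, 0]]}}

```text
time_s: 20.32
ee_pos: [0.4287, 0.3331, 0.1452]
ee_rot: [-3.141, -0.002, -2.857]
contact_force: [0.3, -0.7, 0.3]
gripper_width: 0.0228
finger_force: 0.0
```

{"fn": "move_arm", "kwargs": {"series": [[0, 0, 0, 0, 0, 0.1, 0], [0, 0, 0, 0, 0, 0.2, 0], [0, 0, 0, 0, 0, 0.26, 0], [0, 0, 0, 0, 0, 0.28, 0], [0, 0, 0, 0, 0, 0.28, 0]]}}

```text
time_s: 20.95
ee_pos: [0.4291, 0.3334, 0.0904]
ee_rot: [-3.142, -0.0, -2.857]
contact_force: [0.4, -0.6, 0.3]
gripper_width: 0.0001
finger_force: 0.0
```

Run:
```python
from h import *
np.set_printoptions(precision=4,suppress=True)
o=get_obs();print(o["time_s"],o["ee_pos"],o["ee_rot"],o["contact_force"],o["gripper_width"])
c=camera("wrist")
cv2.imwrite("pics/i.png",cv2.resize(c["color"][140:300,180:380],None,fx=2.5,fy=2.5,interpolation=2))
```

```text
20.95 [0.4291 0.3334 0.0904] [-3.1415 -0.0001 -2.8573] [ 0.4438 -0.6375  0.2811] 5.9689329251837685e-05
```

View pics/i.png

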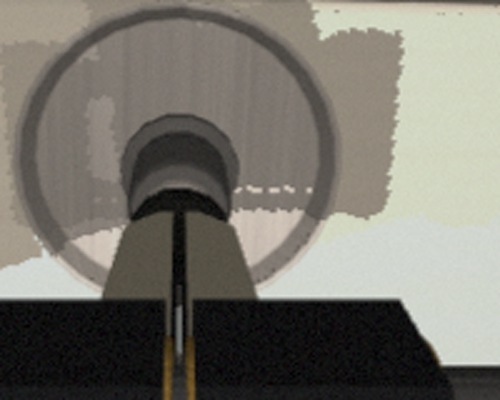

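The foot stands upright in the middle of the dish, with the fingers over its cap. I press it again.

{"fn": "move_arm", "kwargs": {"series": [[0, 0, 0, 0, 0, 0.01, 0], [0, 0, 0, 0, 0, 0.022, 0], [0, 0, 0, 0, 0, 0.032, 0], [0, 0, 0, 0, 0, 0.042, 0], [0, 0, 0, 0, 0, 0.042, 0], [0, 0, 0, 0, 0, 0.042, 0]]}}

```text
time_s: 21.75
ee_pos: [0.4291, 0.3335, 0.0823]
ee_rot: [3.141, 0.0, -2.857]
contact_force: [-0.1, -1.5, 4.8]
gripper_width: 0.0006
finger_force: 2.5
```

{"fn": "move_arm", "kwargs": {"series": [[0, 0, 0, 0, 0, 0.008, 0], [0, 0, 0, 0, 0, 0.016, 0], [0, 0, 0, 0, 0, 0.016, 0], [0, 0, 0, 0, 0, 0.016, 0], [0, 0, 0, 0, 0, 0.016, 0], [0, 0, 0, 0, 0, 0.016, 0]]}}

```text
time_s: 22.5
ee_pos: [0.4292, 0.3335, 0.0794]
ee_rot: [3.141, 0.001, -2.857]
contact_force: [-2.1, -1.4, 7.6]
gripper_width: 0.0004
finger_force: 3.6
```

It pushed back with 7.6 N, which confirms the sound foot. I let it up and withdraw.

{"fn": "move_arm", "kwargs": {"series": [[0, 0, 0, 0, 0, -0.02, 0], [0, 0, 0, 0, 0, -0.05, 0], [0, 0, 0, 0, 0, -0.2, 0], [0, 0, 0, 0, 0, -0.5, 0], [0, 0, 0, 0, 0, -0.8, 0], [0, 0, 0, 0, 0, -0.8, 0], [0, 0, 0, 0, 0, -0.8, 0]]}}

```text
time_s: 23.38
ee_pos: [0.4289, 0.3333, 0.2381]
ee_rot: [-3.141, -0.001, -2.857]
contact_force: [-0.2, -0.2, -0.0]
gripper_width: 0.0008
finger_force: 0.0
```

Run:
```python
from h import *
c=camera("wrist");cv2.imwrite("pics/j.png",c["color"])
```

```text
(no output)
```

View pics/j.png

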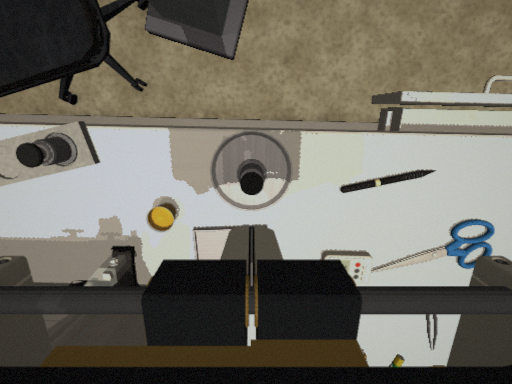

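The foot stands upright in the centre of the dish at (252,175), and the left foot is still in its seat at (35,152). The cup and the pen look undisturbed.

```bash
python3 -c "
from bench import *
print(sign_off())"
```

```text
the job is handed in; nothing more can be done
None
```

The middle foot is the sound one (about 7.0 N in the rack, 7.6 N in the dish) and now stands upright in the middle of the dish; the overstiff left foot (16.0 N) and limp right foot (3.2 N) stay in their seats, and the job is handed in.

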